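# Load the sample warming plate

## Robot

A 7-joint arm with a two-finger parallel gripper is mounted at the origin on the work surface. World frame = base frame: x ahead of the robot, y to its left, z up, the work surface at z = 0. Lengths are in m, angles in rad, forces in N, time in s.
With the tool pointing down it reaches from about 0.4 to 0.875 m from the base axis. Payload 4.4 kg.
Tool frame: the origin (TCP) lies on the centre line of the jaws, within the pads' length; the fingertips stand 8 mm ahead of it and the grasp point (between the pads) lies 11 mm behind it; z points along the fingers, y is the line along which they close (so a half turn about z gives the same grasp; the last joint's range is limited). The gripper opens to 85 mm and grips with 20 to 120 N. Pads are 22 mm wide; open, the fingers measure 114 mm over their backs; the gripper's body (76 mm by 85 mm) begins 54 mm behind the grasp point. The pads swing forward as they close: fully open they stand 13 mm farther back than shut.
Start: joints at [-1.293, 0.628, 0.038, 1.517, -0.027, 0.996, -0.02], TCP at [0.219, 0.612, 0.239] pointing down, gripper open.
Joint ranges: [-3.06, 3.06], [-0.37, 2.12], [-1.25, 1.32], [0.18, 2.47], [-1.1, 4.24], [0.23, 1.98], [-2.94, 2.94]. Speed limits (rad/s): [2.57, 2.57, 3.14, 3.14, 3.14, 3.14, 3.14].

## Interface

Orientations are given as a 3x3 rotation matrix whose columns are the frame's x, y, z axes.
In Python, from workcell import bot gives the robot as it stands.
- The arm moves only by the shell command python3 -m pendant 'ROWS' [FORCE]. ROWS is JSON, a list of rows, each a list of 7 numbers: the shift along the world's x, y, z scaled (see below), then the turn, a rotation vector about the world's x, y, z scaled (see below), then the closure, from 0 (fully open) to 1 (shut). In form: [[dx, dy, dz, rx, ry, rz, hand], ...]. A call has 1 to 12 rows; each row is the pose to reach, as a shift and turn from the pose commanded when the call began, turning the shorter way round; what a row does not reach only later rows make up. The controller multiplies each number of a shift by 0.25 m and each number of a turn by 180 degrees. A row lasts 1/12 s, in which the tool goes at most 41.7 mm and 7.16 degrees, less where a joint would pass 70% of its speed; a pose out of reach is approached as far as the arm can. A call with a number of a shift or a turn outside -1 to 1 is refused whole. A call with a gripper value outside its range is refused whole. The fingers move at their own pace and stop on an object; FORCE is the grip in N (left out, the last holds). Time passes only in rows, so rows that repeat a pose let the fingers close. It gives the time, the measured TCP pose, the force, the opening and the grip force at its end, in the units of the state.
- bot.get_obs(): the state, without advancing time (a new reading comes with each control period).
- bot.capture(name): name is "scene" or "top"; returns (picture, depth): 384x512x3 uint8, blue, green, red; 384x512 float32, m along the optical axis (not along the pixel's ray), 0 where there is no reading.
- bot.camera_model(name): a dict with "K" (3x3 intrinsics, pixels), "R" (3x3) and "t" (3): a world point X has camera coordinates R X + t. Camera axes: x right, y down, z forward; pixel columns grow to the right and rows downward; lengths in m; the calibration is good to about 2 mm. A picture is of the moment at which its call begins. camera_model takes no time and is no camera call.
- bot.sign_off(): hands the job in; it is judged then, once.
Trained networks look in the newest picture that a camera, given by its name, has taken for a name from the list of things; names that differ only in an ending like _2 or _b are one class to them, and where a whole thing is asked for, a point or a joint stands for the part that bears it (a point fixed in the world has none). Each returns a list of dicts, best first, with "score" (0 to 1); they miss things now and then, are a little off and sometimes report something else, mostly with a low value. They report only what shows in the picture. A call takes as long as a camera call. They do not tell look-alikes from the thing itself.
- bot.regions_of(label, camera): "mask" (384x512 bool, what is visible of it) and "box" ([left, top, width, height] in pixels, round what is visible of it).
- bot.place_of(label, camera): "centre" ([column, row] in pixels: a listed point, or the origin of a listed thing).
The state is a dict: "time": time; "q": joint angles; "joint_vel": joint speeds; "joint_torque": joint torques, N m; "tcp_pos": TCP position; "tool_rot": TCP orientation; "wrist_force": force on the tool from outside, world axes, zero at the start; "moment": the same for the moment, N m; "grip_width": opening from 0.0 (shut) to 1.0 (fully open); "grip_force": force on a finger pad.
Only numpy, scipy, OpenCV 4.12 (cv2) and the standard library are available. Lean on these libraries where they do the work, as an engineer would, in place of code of your own. Each camera call takes 0.05 s, during which the arm holds its last target. There are 200 camera calls.

## Task

Swing the guard bar on the warming plate upright, then slide every lidded steel pot from the cold half along the plate, never lifting one off it, so that each stands upright inside a ring of its own size on the dark hot half (wide pots in large rings, slim pots in small rings). Then lower the guard bar fully again and, last, turn the control unit's dial clockwise past its click to on; leave the brass puck and everything else where it is.

Things in the scene. Friction and masses are not known exactly. Their poses are not given: they have to be found in the camera images.
- plate: warming plate, a fixed aluminium slab 270 (x) x 560 (y) mm, top 30 mm above the table, with a rim 5 mm wide and 16 high around it. Origin: under its centre; x points away from the robot, y left. Left half: cold; pots start on crosses at x +-70, y 80, 160, 240 mm. Right half: hot, dark, places at x +-70, y -80, -160, -240: five rings and the puck. Middle lane (x = 0) free, 84 mm wide
- wide1: wide low steel pot with a fixed lid and a smooth foot, 56 mm across and 30 mm high to the lid, with a black round knob on top, 20 mm across and 30 mm high (top of knob 60 mm above the pot's foot). Origin: centre of its underside. z up. May be absent
- wide2: wide low steel pot with a fixed lid and a smooth foot, 56 mm across and 30 mm high to the lid, with a black round knob on top, 20 mm across and 30 mm high (top of knob 60 mm above the pot's foot). Origin: centre of its underside. z up. May be absent
- slim1: slim tall steel pot with a fixed lid and a smooth foot, 40 mm across and 40 mm high to the lid, with a black round knob on top, 20 mm across and 30 mm high (top of knob 70 mm above the pot's foot). Origin: centre of its underside. z up. May be absent
- slim2: slim tall steel pot with a fixed lid and a smooth foot, 40 mm across and 40 mm high to the lid, with a black round knob on top, 20 mm across and 30 mm high (top of knob 70 mm above the pot's foot). Origin: centre of its underside. z up. May be absent
- slim3: slim tall steel pot with a fixed lid and a smooth foot, 40 mm across and 40 mm high to the lid, with a black round knob on top, 20 mm across and 30 mm high (top of knob 70 mm above the pot's foot). Origin: centre of its underside. z up. May be absent
- ring_large1: white ring painted on the hot half, large, for a wide pot, inside diameter about 76 mm. Origin: its centre, on the plate's top face
- ring_large2: white ring painted on the hot half, large, for a wide pot, inside diameter about 76 mm. Origin: its centre, on the plate's top face
- ring_small1: white ring painted on the hot half, small, for a slim pot, inside diameter about 58 mm. Origin: its centre, on the plate's top face
- ring_small2: white ring painted on the hot half, small, for a slim pot, inside diameter about 58 mm. Origin: its centre, on the plate's top face
- ring_small3: white ring painted on the hot half, small, for a slim pot, inside diameter about 58 mm. Origin: its centre, on the plate's top face
- puck: brass temperature-check puck, 36 mm across, 26 high, standing on the hot half on the place without a ring; leave it there. Origin: centre of its underside
- bar (a joint): guard bar between the two halves, a steel bar 10 mm wide on a pivot at the plate's far edge. 0 = down, lying level across the plate towards the robot, its centre line 32 mm above the plate's top; 1.57 = upright (stop at 1.6). A stiff hinge: it stays where it is left
- bar_grip (a point): middle of the black grip at the bar's free end: grip 34 mm along the bar, 13 mm wide (plate's y), 16 mm thick; 192 mm from the pivot
- bar_hinge (a point): the bar's pivot, at plate x = 115, y = 0, 62 mm above the table; axis along the plate's y. The pivot head around it is 34 x 34 mm and reaches 80 mm above the table
- dial (a joint): angle of the dial on the white control unit right of the plate: 0 = off, grows clockwise seen from above; about halfway it clicks over its detent and springs into the on position at 1.4 (its stop)
- dial_grip (a point): on the dial's axis at the height to grip, 72 mm above the table. The grip is a black bar 46 mm long along this point's x axis, 14 mm wide (y) and 30 mm high, its top 86 mm above the table. The control unit is 100 x 90 mm, 45 high
- vial_rack: yellow-green vial rack with orange-capped vials, 100 x 190 x 35 mm (vials to 60), origin under its centre, left of the plate; leave it alone
- beaker: glass beaker, 64 mm wide, 75 high, far left; leave it alone
- spatula: spatula lying near the robot, 200 mm long; leave it alone
- marker: marker pen lying near the robot, 130 mm long; leave it alone
- reagent_jar: amber jar, 70 mm wide, 100 high, far right beyond the control unit; leave it alone
- tip_box: grey open box, 110 x 80 x 55 mm, left; leave it alone
Things that resemble listed ones, but are neither listed nor needed, are in the scene too. What is shaped like the slim2 but orange is not meant.

How it is judged:
On the way, in this order (a step that is already met when the one before it is completed fails the run):
1. the guard bar is swung upright, with the dial still off (value of joint bar above 1.2 rad and value of joint dial below 0.5 rad), for 0.2 s.
2. with the bar up and the dial off, every pot stands in a ring of its size (all of step 1 and (horizontal distance between wide1 and ring_large1 below 0.012 m or horizontal distance between wide1 and ring_large2 below 0.012 m) and (horizontal distance between wide2 and ring_large1 below 0.012 m or horizontal distance between wide2 and ring_large2 below 0.012 m) and (horizontal distance between slim1 and ring_small1 below 0.012 m or horizontal distance between slim1 and ring_small2 below 0.012 m or horizontal distance between slim1 and ring_small3 below 0.012 m) and (horizontal distance between slim2 and ring_small1 below 0.012 m or horizontal distance between slim2 and ring_small2 below 0.012 m or horizontal distance between slim2 and ring_small3 below 0.012 m) and (horizontal distance between slim3 and ring_small1 below 0.012 m or horizontal distance between slim3 and ring_small2 below 0.012 m or horizontal distance between slim3 and ring_small3 below 0.012 m)), for 0.2 s.
3. the guard bar is lowered fully, with the dial still off (value of joint bar below 0.08 rad and value of joint dial below 0.5 rad), for 0.2 s.
4. with the bar down, the dial is turned past its click to on (value of joint dial above 1.15 rad and value of joint bar below 0.08 rad), for 0.2 s.
At the end, for the whole second after the job is handed in: Every pot present stands upright at rest on the plate within 12 mm of the centre of a ring of its own size, the guard bar is down (under 0.08 rad) and the dial is on (over 1.15 rad) (all of step 4 and (horizontal distance between wide1 and ring_large1 below 0.012 m or horizontal distance between wide1 and ring_large2 below 0.012 m) and (horizontal distance between wide2 and ring_large1 below 0.012 m or horizontal distance between wide2 and ring_large2 below 0.012 m) and (horizontal distance between slim1 and ring_small1 below 0.012 m or horizontal distance between slim1 and ring_small2 below 0.012 m or horizontal distance between slim1 and ring_small3 below 0.012 m) and (horizontal distance between slim2 and ring_small1 below 0.012 m or horizontal distance between slim2 and ring_small2 below 0.012 m or horizontal distance between slim2 and ring_small3 below 0.012 m) and (horizontal distance between slim3 and ring_small1 below 0.012 m or horizontal distance between slim3 and ring_small2 below 0.012 m or horizontal distance between slim3 and ring_small3 below 0.012 m) and angle between each of wide1, wide2, slim1, slim2, slim3's own z axis and vertical below 0.1 rad and linear speed of each of wide1, wide2, slim1, slim2, slim3 below 0.02 m/s and z of each of wide1, wide2, slim1, slim2, slim3 in the frame of plate below 0.035 m); the robot touches nothing.
It fails at once if a pot is lifted off the plate (more than 15 mm) (z of any of wide1, wide2, slim1, slim2, slim3 in the frame of plate above 0.045 m).
It fails at once if the puck is moved more than 25 mm (distance of puck from where it was at the start of the episode above 0.025 m).
It fails at once if another thing is moved more than 40 mm (distance of any of vial_rack, beaker, spatula, marker, reagent_jar, tip_box from where it was at the start of the episode above 0.04 m).
Of wide1, wide2, slim1, slim2, slim3 only 3 to 5 are there at a start; the rules pass over those that are not, and their reading is None.
At some moment in a run one of wide1, wide2, slim1, slim2, slim3 may be knocked a few centimetres aside while the robot is not near it.
Once in a run the grip may slacken for a moment while it holds something.
It also fails if it takes over 210 s, if anything falls off the work surface, if the arm or the gripper's body presses on something with over 40 N, if the wrist force passes 120 N, or if a joint passes its speed limit or range.

## Working session

There is one attempt and no reset: what is moved stays moved. The work goes in short steps, Python scripts to look and compute and a shell command to move; the robot and the scene stay as the last step left them, time stands still between calls to the robot, and variables do not carry over. Pictures are saved under pics/ and viewed, at most 14 in all, crops included, and the job is handed in when it is done.

```bash
ls; mkdir -p pics; cat > h.py <<'E'
import numpy as np, cv2
from workcell import bot
def w(cam,px,z):
    m=bot.camera_model(cam);K,R,t=map(np.array,(m["K"],m["R"],m["t"]))
    d=R.T@np.linalg.inv(K)@np.array([px[0],px[1],1.]);c=-R.T@t
    return c+d*(z-c[2])/d[2]
def pix(cam,X):
    m=bot.camera_model(cam);p=np.array(m["K"])@(np.array(m["R"])@np.array(X)+np.array(m["t"]));return p[:2]/p[2]
E
python3 - <<'E'
from h import *
for c in("top","scene"):
    im,d=bot.capture(c);cv2.imwrite(f"pics/{c}0.png",cv2.resize(im,(800,600)))
    m=bot.camera_model(c);print(c,(-np.array(m["R"]).T@m["t"]).round(3),m["K"][0][0])
zs=dict(plate=0,wide1=.03,slim1=.03,ring_large1=.03,ring_small1=.03,puck=.03,bar_grip=.062,bar_hinge=.062,dial_grip=.072)
for c in("top","scene"):
  for l,z in zs.items():
    print(c,l,[(round(r["score"],2),np.round(r["centre"]).astype(int).tolist(),w(c,r["centre"],z)[:2].round(3).tolist()) for r in bot.place_of(l,c)])
o=bot.get_obs();print(o["time"],o["tcp_pos"],o["tool_rot"],o["grip_width"])
E
```

```text
pics
top [0.315 0.045 1.313] 413.325704168888
scene [1.285 0.27  0.853] 357.8739779488146
top plate [(0.65, [255, 174], [0.536, 0.063])]
top wide1 [(0.74, [281, 196], [0.46, -0.018])]
top slim1 [(0.72, [274, 235], [0.339, 0.006]), (0.68, [146, 228], [0.368, 0.403]), (0.67, [244, 233], [0.345, 0.099]), (0.65, [230, 196], [0.462, 0.141]), (0.52, [206, 198], [0.458, 0.217])]
top ring_large1 [(0.53, [307, 190], [0.474, -0.1]), (0.38, [334, 189], [0.477, -0.185])]
top ring_small1 [(0.62, [280, 194], [0.464, -0.015]), (0.51, [281, 147], [0.614, -0.022]), (0.48, [305, 148], [0.609, -0.097])]
top puck [(0.67, [328, 140], [0.633, -0.173])]
top bar_grip [(0.51, [256, 196], [0.458, 0.059]), (0.45, [280, 149], [0.601, -0.017])]
top bar_hinge [(0.57, [248, 130], [0.665, 0.082])]
top dial_grip [(0.46, [388, 184], [0.485, -0.34])]
scene plate [(0.94, [259, 216], [0.534, 0.065]), (0.45, [357, 276], [0.684, 0.383])]
scene wide1 [(0.73, [311, 205], [0.474, 0.22]), (0.61, [338, 207], [0.461, 0.304])]
scene slim1 [(0.8, [310, 203], [0.467, 0.216]), (0.72, [287, 201], [0.473, 0.144]), (0.72, [369, 200], [0.407, 0.4]), (0.47, [254, 176], [0.384, 0.007]), (0.46, [283, 181], [0.383, 0.112])]
scene ring_large1 [(0.56, [196, 186], [0.479, -0.172]), (0.4, [218, 190], [0.477, -0.092])]
scene ring_small1 [(0.45, [202, 220], [0.616, -0.096]), (0.41, [228, 220], [0.6, -0.017]), (0.35, [238, 190], [0.465, -0.024])]
scene puck [(0.49, [178, 216], [0.62, -0.174])]
scene bar_grip [(0.61, [240, 190], [0.492, -0.009]), (0.46, [263, 187], [0.462, 0.06]), (0.4, [310, 206], [0.512, 0.222])]
scene bar_hinge [(0.84, [249, 235], [0.664, 0.07]), (0.27, [264, 185], [0.451, 0.062])]
scene dial_grip []
1.0 [0.21909046 0.61199809 0.23933871] [[-9.41471791e-01  3.37091778e-01 -1.35182313e-05]
 [ 3.37091777e-01  9.41471789e-01  7.42371936e-05]
 [ 3.77517810e-05  6.53353390e-05 -9.99999997e-01]] 1.0017570075014128
```

View pics/top0.png

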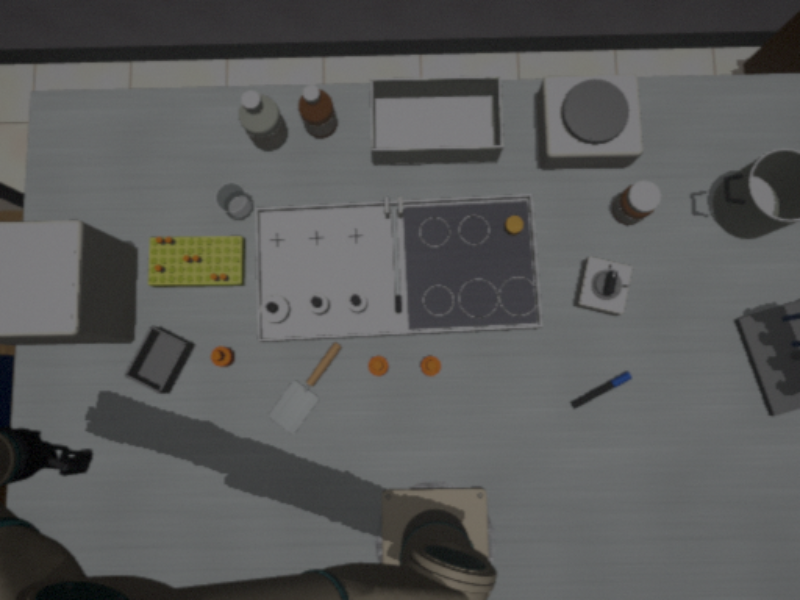

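View pics/scene0.png

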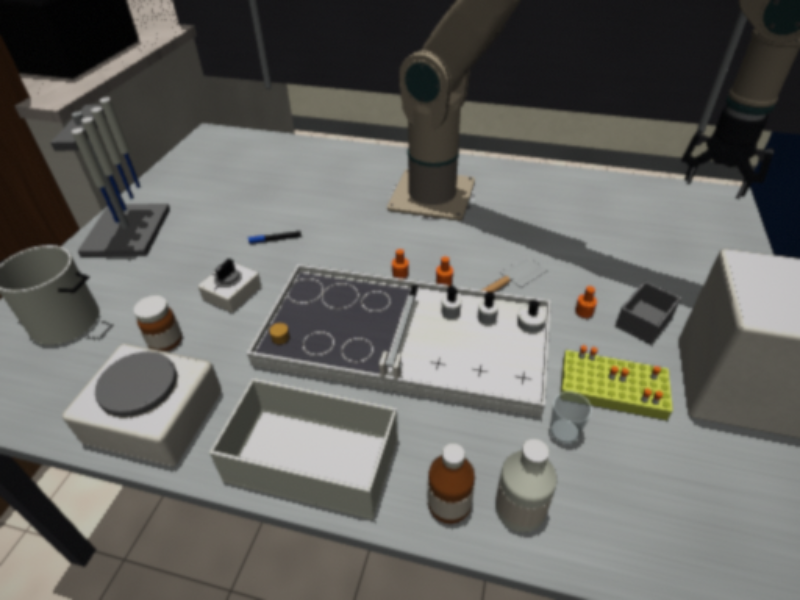

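The pictures (in 800x600 px) show three pots, all in the near cold row:
- Top view: one wide pot at (276,309), slim pots at (319,303) and (358,301).
- Large rings at (478,298) and (518,296); small rings at (438,300), (435,232) and (474,230); the puck at (515,225).
- The three orange look-alikes at (222,356), (378,366) and (431,365) stand on the table, off the plate, so they are not meant.

Next I'll fit the plate pose and confirm it in a rectified crop.

```bash
cat >> h.py <<'E'
from scipy.optimize import minimize
def rect(im,cam,z,x0,x1,y0,y1,s=0.001):
    xs=np.arange(x1,x0,-s);ys=np.arange(y1,y0,-s)   # up=+x, left=+y
    X,Y=np.meshgrid(xs,ys,indexing="ij");m=bot.camera_model(cam)
    P=np.stack([X,Y,0*X+z],-1)@np.array(m["R"]).T+np.array(m["t"]);p=P@np.array(m["K"]).T
    return cv2.remap(im,(p[...,0]/p[...,2]).astype(np.float32),(p[...,1]/p[...,2]).astype(np.float32),cv2.INTER_CUBIC)
E
python3 - <<'E'
from h import *
R={}
for c in("top","scene"):
    im,_=bot.capture(c)
    r=rect(im,c,.03,.36,.72,-.28,.38);R[c]=r
    g=cv2.GaussianBlur(cv2.cvtColor(r,cv2.COLOR_BGR2GRAY).astype(np.float32),(0,0),2)
    g-=cv2.GaussianBlur(g,(0,0),12)
    a=np.linspace(0,2*np.pi,90)
    rings=[(-70,-80,30),(-70,-160,39),(-70,-240,39),(70,-80,30),(70,-160,30)]
    def cost(v,rg=rings,vals=False):
        px,py,th=v; C,S=np.cos(th),np.sin(th);tot=[]
        for (x,y,rr) in rg:
            X=x/1e3+rr/1e3*np.cos(a);Y=y/1e3+rr/1e3*np.sin(a)
            wx=px+C*X-S*Y;wy=py+S*X+C*Y
            tot.append(cv2.remap(g,((.38-wy)*1e3).astype(np.float32)[None],((.72-wx)*1e3).astype(np.float32)[None],cv2.INTER_LINEAR).mean())
        return -np.mean(tot)
    best=min((minimize(cost,(x,y,t),method="Nelder-Mead",options=dict(xatol=1e-5,fatol=1e-4,initial_simplex=[(x,y,t),(x+.005,y,t),(x,y+.005,t),(x,y,t+.02)])) for x in(.53,.538) for y in(.058,.066) for t in(-.06,0,.06)),key=lambda b:b.fun)
    print(c,best.x.round(4),best.fun)
    px,py,th=best.x;C,S=np.cos(th),np.sin(th)
    for rg in rings:
        b=min((minimize(lambda v:cost((px+v[0],py+v[1],th),[rg]),(i,j),method="Nelder-Mead",options=dict(initial_simplex=[(i,j),(i+.003,j),(i,j+.003)])) for i in(-.003,.003) for j in(-.003,.003)),key=lambda b:b.fun)
        print(rg,(b.x*1e3).round(1),round(b.fun,1),end=' ; ')
    print()
    for x,y in [(x,y) for x in(-70,70) for y in(-240,-160,-80,80,160,240)]:
        cv2.drawMarker(r,(int(.38e3-1e3*(py+(S*x+C*y)/1e3)),int(.72e3-1e3*(px+(C*x-S*y)/1e3))),(0,0,255),0,8)
cv2.imwrite("pics/rect.png",np.vstack([R["top"][:,:],R["scene"]])[:,:][::1])
o=np.vstack([R["top"],R["scene"]]);cv2.imwrite("pics/rect.png",cv2.resize(o,(550,600)))
E
```

```text
top [0.5393 0.066  0.033 ] -8.767145156860352
(-70, -80, 30) [0.  0.5] -10.7 ; (-70, -160, 39) [0.2 0.1] -8.2 ; (-70, -240, 39) [-0.1 -1.5] -6.6 ; (70, -80, 30) [-0.   0.1] -8.8 ; (70, -160, 30) [-0.  0.] -10.1 ; 
scene [0.5386 0.066  0.0305] -17.61315155029297
(-70, -80, 30) [-0.   0.1] -20.6 ; (-70, -160, 39) [ 0.1 -0.3] -15.9 ; (-70, -240, 39) [0.2 1.3] -8.9 ; (70, -80, 30) [ 0.1 -0.1] -20.4 ; (70, -160, 30) [-0.3 -0.1] -22.6 ;
```

View pics/rect.png

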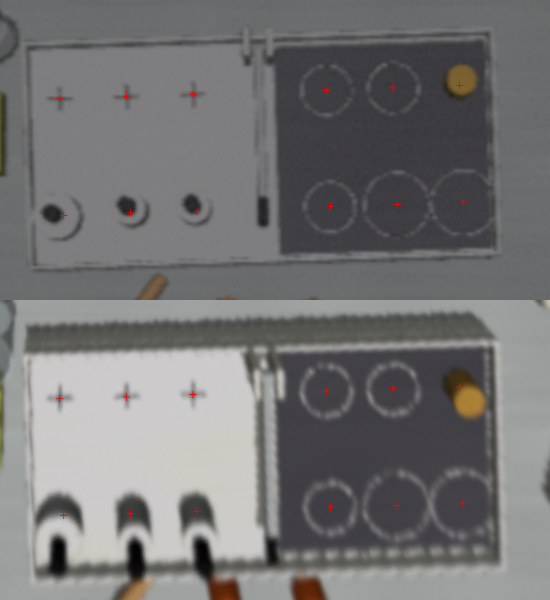

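Both views agree to 1 mm on the plate pose: (0.539, 0.066), turned 0.032 rad. The pots stand on the crosses. Going to the bar grip.

```bash
python3 -m pendant '[[0.24,-0.5,0,0,0,0.03,0],[0.48,-1,0,0,0,0.06,0],[0.48,-1,0,0,0,0.09,0],[0.6,-1,0,0,0,0.12,0.2],[0.7,-1,0,0,0,0.12,0.3],[0.8,-1,0,0,0,0.12,0.3],[0.9,-1,0,0,0,0.12,0.3],[0.972,-1,0,0,0,0.12,0.3],[0.972,-1,0,0,0,0.12,0.3],[0.972,-1,0,0,0,0.12,0.3],[0.972,-1,0,0,0,0.12,0.3],[0.972,-1,0,0,0,0.12,0.3]]' 30
python3 -m pendant '[[0,-0.15,0,0,0,0,0.3],[0,-0.3,0,0,0,0,0.3],[0,-0.45,0,0,0,0,0.4],[0,-0.6,0,0,0,0,0.5],[0,-0.75,0,0,0,0,0.5],[0,-0.9,0,0,0,0,0.5],[0,-1,0,0,0,0,0.5],[0,-1,0,0,0,0,0.5],[0,-1,0,0,0,0,0.5],[0,-1,0,0,0,0,0.5]]'
python3 -c "
from h import *
o=bot.get_obs();print(o['tool_rot'],o['wrist_force'])"
```

```text
time: 2.1
tcp_pos: [0.4612, 0.3625, 0.2391]
tool_rot: [[-0.999, -0.034, -0.001], [-0.034, 0.999, 0.0], [0.001, 0.0, -1.0]]
wrist_force: [-0.6, 0.2, 0.3]
grip_width: 0.699
grip_force: 0.0
time: 2.93
tcp_pos: [0.4616, 0.114, 0.2396]
tool_rot: [[-0.999, -0.036, 0.0], [-0.036, 0.999, 0.001], [-0.0, 0.001, -1.0]]
wrist_force: [0.3, 0.6, -0.8]
grip_width: 0.499
grip_force: 0.0
[[-9.99353789e-01 -3.59434908e-02  2.65728706e-04]
 [-3.59431062e-02  9.99352949e-01  1.33296161e-03]
 [-3.13468060e-04  1.32254912e-03 -9.99999076e-01]] [ 0.32108533  0.58818519 -0.80940867]
```

```bash
python3 -m pendant '[[0.002,-0.1,0,0,0,0,0.5],[0.002,-0.202,-0.1,0,0,0,0.5],[0.002,-0.202,-0.2,0,0,0,0.5],[0.002,-0.202,-0.3,0,0,0,0.5],[0.002,-0.202,-0.4,0,0,0,0.5],[0.002,-0.202,-0.5,0,0,0,0.5],[0.002,-0.202,-0.58,0,0,0,0.5],[0.002,-0.202,-0.65,0,0,0,0.5],[0.002,-0.202,-0.7,0,0,0,0.5],[0.002,-0.202,-0.738,0,0,0,0.5],[0.002,-0.202,-0.738,0,0,0,0.5]]'
python3 -m pendant '[[0,0,0,0,0,0,0.7],[0,0,0,0,0,0,1],[0,0,0,0,0,0,1],[0,0,0,0,0,0,1],[0,0,0,0,0,0,1],[0,0,0,0,0,0,1]]' 30
python3 - <<'E'
from h import *
im,_=bot.capture("scene");i=cv2.resize(im[140:290,130:380],(750,450),interpolation=cv2.INTER_CUBIC);cv2.imwrite("pics/g1.png",i)
E
```

```text
time: 3.85
tcp_pos: [0.4616, 0.0634, 0.0532]
tool_rot: [[-0.999, -0.036, -0.003], [-0.036, 0.999, 0.001], [0.003, 0.001, -1.0]]
wrist_force: [0.4, -0.2, 0.7]
grip_width: 0.498
grip_force: 0.0
time: 4.35
tcp_pos: [0.4632, 0.0622, 0.0554]
tool_rot: [[-0.999, -0.034, 0.002], [-0.034, 0.999, 0.001], [-0.002, 0.001, -1.0]]
wrist_force: [0.7, 2.6, 1.7]
grip_width: 0.147
grip_force: 34.3
```

View pics/g1.png

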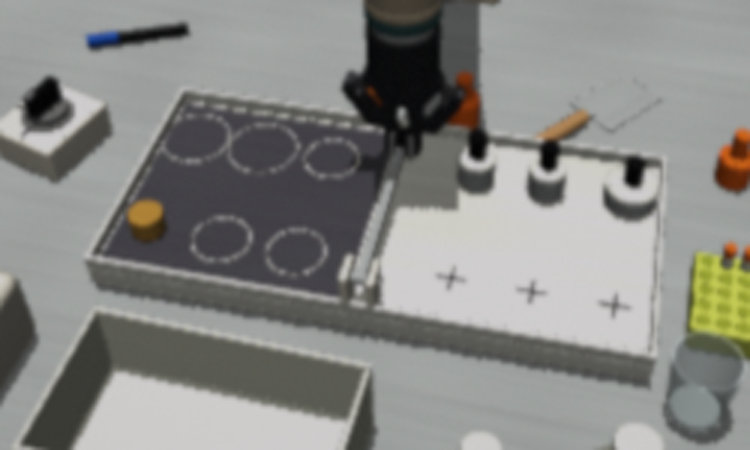

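The bar's grip is between the pads (at about (405,135) in the crop, opening 12.5 mm). Swinging it up along the arc.

```bash
python3 -m pendant '[[0.003,0,0.067,0,0,0,1],[0.012,0,0.133,0,0,0,1],[0.026,0.001,0.198,0,0,0,1],[0.046,0.001,0.261,0,0,0,1],[0.072,0.002,0.323,0,0,0,1],[0.102,0.003,0.382,0,0,0,1],[0.138,0.004,0.438,0,0,0,1],[0.179,0.006,0.491,0,0,0,1],[0.224,0.007,0.54,0,0,0,1],[0.273,0.009,0.585,0,0,0,1],[0.273,0.009,0.585,0,0,0,1]]'
python3 - <<'E'
from h import *
im,_=bot.capture("scene");i=cv2.resize(im[100:290,130:380],(750,570),interpolation=cv2.INTER_CUBIC);cv2.imwrite("pics/g2.png",i)
E
```

```text
time: 5.32
tcp_pos: [0.5326, 0.0643, 0.2026]
tool_rot: [[-0.999, -0.033, 0.002], [-0.033, 0.999, 0.001], [-0.002, 0.001, -1.0]]
wrist_force: [-1.4, 2.6, 1.8]
grip_width: 0.145
grip_force: 35.1
```

View pics/g2.png

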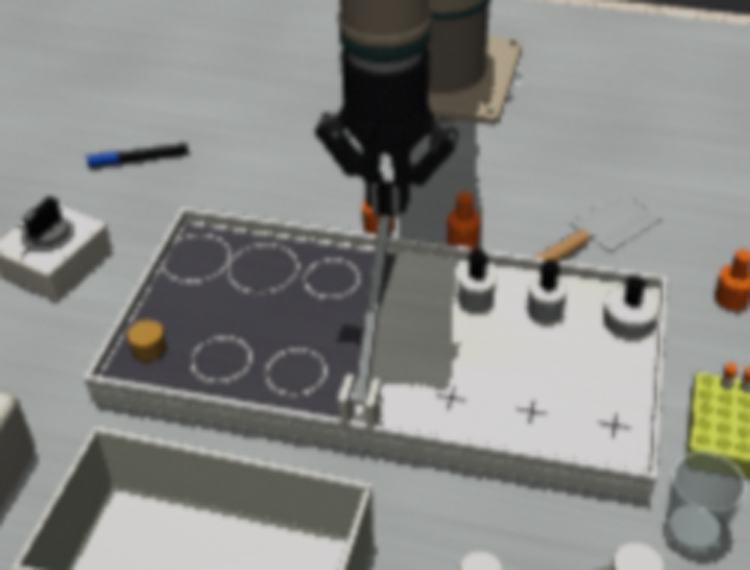

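```bash
python3 -m pendant '[[0.053,0.002,0.041,0,0,0,1],[0.109,0.004,0.077,0,0,0,1],[0.168,0.005,0.107,0,0,0,1],[0.23,0.007,0.133,0,0,0,1],[0.293,0.009,0.153,0,0,0,1],[0.358,0.011,0.167,0,0,0,1],[0.424,0.013,0.176,0,0,0,1],[0.464,0.014,0.178,0,0,0,1],[0.491,0.015,0.179,0,0,0,1],[0.491,0.015,0.179,0,0,0,1],[0.491,0.015,0.179,0,0,0,1]]'
python3 -m pendant '[[0,0,0,0,0,0,0.5],[0,0,0,0,0,0,0.5],[0,0,0,0,0,0,0.5],[0,0,0,0,0,0,0.5],[0,0,0.1,0,0,0,0.5],[0,0,0.2,0,0,0,0.5],[0,0,0.28,0,0,0,0.5],[-0.1,0.04,0.28,0,0,0,0.5],[-0.25,0.1,0.28,0,0,0,0.5],[-0.4,0.2,0.2,0,0,0,0.5],[-0.55,0.3,0.1,0,0,0,0.5],[-0.7,0.31,0,0,0,0,0.5]]'
python3 - <<'E'
from h import *
im,d=bot.capture("scene");i=cv2.resize(im[100:290,130:380],(750,570),interpolation=cv2.INTER_CUBIC);cv2.imwrite("pics/g3.png",i)
for l in("wide1","slim1"): print(l,[(round(r["score"],2),w("scene",r["centre"],.03)[:2].round(3).tolist()) for r in bot.place_of(l,"scene")])
E
```

```text
time: 6.28
tcp_pos: [0.6528, 0.068, 0.2452]
tool_rot: [[-0.999, -0.033, -0.001], [-0.033, 0.999, 0.001], [0.001, 0.001, -1.0]]
wrist_force: [-0.8, 2.7, 2.0]
grip_width: 0.144
grip_force: 37.9
time: 7.28
tcp_pos: [0.4941, 0.1445, 0.2569]
tool_rot: [[-0.999, -0.036, 0.004], [-0.036, 0.999, 0.003], [-0.004, 0.003, -1.0]]
wrist_force: [0.3, 0.3, -0.2]
grip_width: 0.498
grip_force: 0.0
wide1 [(0.71, [0.46, 0.311]), (0.4, [0.396, -0.001])]
slim1 [(0.56, [0.406, 0.415]), (0.55, [0.385, 0.009]), (0.51, [0.466, 0.151]), (0.46, [0.475, 0.219])]
```

View pics/g3.png

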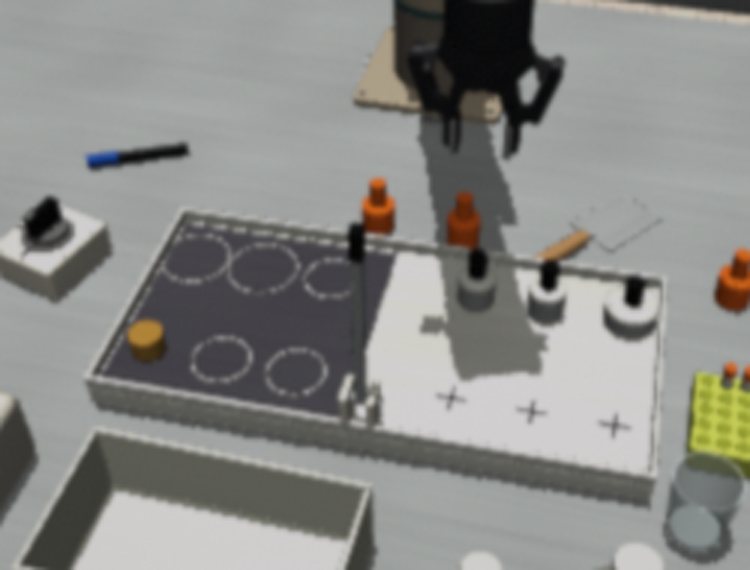

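The bar stands upright (crop (355,240) to (358,400)). Measuring the knobs.

```bash
cat >> h.py <<'E'
def knobs(cam,guess):
    im,_=bot.capture(cam);v=im.max(2)
    for x,y,z in guess:
        c=pix(cam,(x,y,z));m=np.zeros_like(v);cv2.circle(m,(int(c[0]),int(c[1])),14,1,-1)
        n,lab,st,ce=cv2.connectedComponentsWithStats(((v<45)&(m>0)).astype(np.uint8))
        for i in range(1,n):
            if st[i,4]>12: print(cam,(x,y),st[i,4],st[i,:4],w(cam,ce[i],z)[:2].round(4))
E
python3 - <<'E'
from h import *
knobs("scene",[(.4664,.1438,.085),(.4639,.2237,.085),(.4613,.3037,.075)])
E
```

```text
scene (0.4664, 0.1438) 51 [286 183   6  10] [0.4681 0.145 ]
scene (0.4639, 0.2237) 38 [311 187   5   9] [0.4664 0.221 ]
scene (0.4613, 0.3037) 39 [339 193   6   9] [0.4587 0.308 ]
```

```bash
python3 -m pendant '[[-0.045,0,-0.1,0,0,0,0.5],[-0.045,0,-0.2,0,0,0,0.5],[-0.045,0,-0.3,0,0,0,0.5],[-0.045,0,-0.4,0,0,0,0.5],[-0.045,0,-0.4,0,0,0,0.5],[-0.045,0,-0.4,0,0,0,0.5],[-0.045,0,-0.4,0,0,0,0.5]]'
```

```text
time: 8.07
tcp_pos: [0.4855, 0.1415, 0.1578]
tool_rot: [[-0.999, -0.032, 0.003], [-0.032, 0.999, 0.001], [-0.003, 0.001, -1.0]]
wrist_force: [0.5, -0.2, 0.3]
grip_width: 0.499
grip_force: 0.0
```

```bash
python3 -m pendant '[[-0.074,0.012,-0.05,0,0,0,0.5],[-0.074,0.012,-0.12,0,0,0,0.5],[-0.074,0.012,-0.19,0,0,0,0.5],[-0.074,0.012,-0.25,0,0,0,0.5],[-0.074,0.012,-0.307,0,0,0,0.5],[-0.074,0.012,-0.307,0,0,0,0.5],[-0.074,0.012,-0.307,0,0,0,0.6],[-0.074,0.012,-0.307,0,0,0,0.8],[-0.074,0.012,-0.307,0,0,0,0.9],[-0.074,0.012,-0.307,0,0,0,0.9],[-0.074,0.012,-0.307,0,0,0,0.9],[-0.074,0.012,-0.307,0,0,0,0.9]]' 30
python3 -c "
from h import *
o=bot.get_obs();print(o['tcp_pos'],o['wrist_force'],o['moment'])"
```

```text
time: 9.07
tcp_pos: [0.4663, 0.1448, 0.0811]
tool_rot: [[-0.999, -0.033, 0.003], [-0.033, 0.999, 0.001], [-0.003, 0.001, -1.0]]
wrist_force: [0.6, -1.0, 6.8]
grip_width: 0.224
grip_force: 31.5
[0.46633381 0.14475478 0.08113676] [ 0.60384024 -0.97006507  6.83815608] [ 0.00562775 -0.04926885  0.00581222]
```

```bash
python3 -m pendant '[[0.05,0.001,0,0,0,0,0.9],[0.12,0.002,0,0,0,0,0.9],[0.18,0.003,0,0,0,0,0.9],[0.24,0.004,0,0,0,0,0.9],[0.28,0.005,0,0,0,0,0.9],[0.283,-0.075,0,0,0,0,0.9],[0.285,-0.155,0,0,0,0,0.9],[0.288,-0.235,0,0,0,0,0.9],[0.29,-0.315,0,0,0,0,0.9],[0.293,-0.395,0,0,0,0,0.9],[0.295,-0.475,0,0,0,0,0.9],[0.295,-0.475,0,0,0,0,0.9]]'
python3 -c "
from h import *
im,_=bot.capture('scene');i=cv2.resize(im[100:290,130:380],(750,570),interpolation=cv2.INTER_CUBIC);cv2.imwrite('pics/g4.png',i)"
```

```text
time: 10.07
tcp_pos: [0.5398, 0.0208, 0.081]
tool_rot: [[-1.0, -0.027, 0.002], [-0.027, 1.0, -0.003], [-0.002, -0.003, -1.0]]
wrist_force: [1.0, -2.2, 5.4]
grip_width: 0.227
grip_force: 31.4
```

View pics/g4.png

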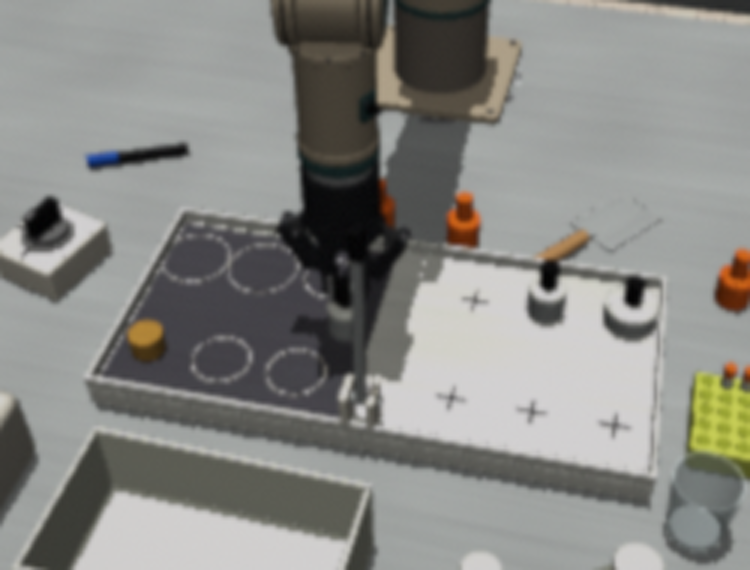

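The pot (crop (342,310)) slides along in the gripper past the upright bar.

```bash
python3 -m pendant '[[0.003,-0.07,0,0,0,0,0.9],[0.006,-0.15,0,0,0,0,0.9],[0.009,-0.23,0,0,0,0,0.9],[0.012,-0.31,0,0,0,0,0.9],[0.014,-0.39,0,0,0,0,0.9],[0.016,-0.46,0,0,0,0,0.9],[0.06,-0.465,0,0,0,0,0.9],[0.12,-0.465,0,0,0,0,0.9],[0.18,-0.465,0,0,0,0,0.9],[0.24,-0.465,0,0,0,0,0.9],[0.29,-0.465,0,0,0,0,0.9],[0.29,-0.465,0,0,0,0,0.9]]'
python3 -m pendant '[[0,0,0,0,0,0,0.9],[0,0,0,0,0,0,0.9]]'
```

```text
time: 11.12
tcp_pos: [0.6148, -0.0903, 0.0811]
tool_rot: [[-0.999, -0.033, 0.006], [-0.033, 0.999, -0.0], [-0.006, -0.0, -1.0]]
wrist_force: [2.9, -0.6, 5.8]
grip_width: 0.216
grip_force: 31.5
time: 11.28
tcp_pos: [0.6128, -0.0904, 0.081]
tool_rot: [[-0.999, -0.033, 0.004], [-0.033, 0.999, -0.0], [-0.004, -0.0, -1.0]]
wrist_force: [2.5, 0.4, 5.0]
grip_width: 0.222
grip_force: 31.4
```

```bash
python3 -m pendant '[[0,0,0,0,0,0,0.5],[0,0,0,0,0,0,0.5],[0,0,0,0,0,0,0.5],[0,0,0.1,0,0,0,0.5],[0,0,0.24,0,0,0,0.5],[-0.15,0,0.35,0,0,0,0.5],[-0.3,0,0.35,0,0,0,0.5],[-0.4,0.1,0.35,0,0,0,0.5],[-0.5,0.22,0.35,0,0,0,0.5],[-0.592,0.35,0.35,0,0,0,0.5],[-0.592,0.49,0.35,0,0,0,0.5],[-0.592,0.49,0.35,0,0,0,0.5]]'
python3 -m pendant '[[0,0.15,0,0,0,0,0.5],[0,0.3,0,0,0,0,0.5],[0,0.45,0,0,0,0,0.5],[0,0.6,0,0,0,0,0.5],[0,0.75,0,0,0,0,0.5],[0,0.75,0,0,0,0,0.5],[0,0.75,0,0,0,0,0.5],[0,0.75,0,0,0,0,0.5],[0,0.75,0,0,0,0,0.5]]'
python3 - <<'E'
from h import *
knobs("scene",[(.614,-.092,.085),(.465,.222,.085),(.4587,.308,.075)])
E
```

```text
time: 12.28
tcp_pos: [0.4613, 0.0393, 0.1675]
tool_rot: [[-0.999, -0.043, -0.001], [-0.043, 0.999, 0.004], [0.001, 0.004, -1.0]]
wrist_force: [0.6, 0.0, 0.1]
grip_width: 0.501
grip_force: 0.0
time: 13.03
tcp_pos: [0.4631, 0.2175, 0.167]
tool_rot: [[-1.0, -0.031, -0.001], [-0.031, 1.0, -0.002], [0.001, -0.001, -1.0]]
wrist_force: [-0.1, 0.1, 0.9]
grip_width: 0.503
grip_force: 0.0
scene (0.614, -0.092) 49 [199 203   6  10] [ 0.6136 -0.0893]
scene (0.465, 0.222) 47 [310 187   6   9] [0.4668 0.2202]
scene (0.4587, 0.308) 39 [339 193   6   9] [0.4587 0.308 ]
```

```bash
python3 -m pendant '[[0.012,0.014,-0.1,0,0,0,0.5],[0.012,0.014,-0.17,0,0,0,0.5],[0.012,0.014,-0.24,0,0,0,0.5],[0.012,0.014,-0.3,0,0,0,0.5],[0.012,0.014,-0.344,0,0,0,0.5],[0.012,0.014,-0.344,0,0,0,0.5],[0.012,0.014,-0.344,0,0,0,0.6],[0.012,0.014,-0.344,0,0,0,0.8],[0.012,0.014,-0.344,0,0,0,0.9],[0.012,0.014,-0.344,0,0,0,0.9],[0.012,0.014,-0.344,0,0,0,0.9],[0.012,0.014,-0.344,0,0,0,0.9]]' 30
```

```text
time: 14.08
tcp_pos: [0.4667, 0.2231, 0.082]
tool_rot: [[-0.999, -0.033, 0.001], [-0.033, 0.999, 0.0], [-0.001, 0.0, -1.0]]
wrist_force: [-0.9, -0.7, 4.3]
grip_width: 0.221
grip_force: 31.0
```

```bash
python3 -m pendant '[[0.05,0.001,0,0,0,0,0.9],[0.12,0.002,0,0,0,0,0.9],[0.18,0.003,0,0,0,0,0.9],[0.24,0.004,0,0,0,0,0.9],[0.275,0.005,0,0,0,0,0.9],[0.278,-0.075,0,0,0,0,0.9],[0.28,-0.155,0,0,0,0,0.9],[0.283,-0.235,0,0,0,0,0.9],[0.285,-0.315,0,0,0,0,0.9],[0.288,-0.395,0,0,0,0,0.9],[0.29,-0.475,0,0,0,0,0.9],[0.29,-0.475,0,0,0,0,0.9]]'
```

```text
time: 15.08
tcp_pos: [0.5393, 0.0994, 0.0818]
tool_rot: [[-1.0, -0.028, 0.001], [-0.028, 1.0, -0.003], [-0.001, -0.003, -1.0]]
wrist_force: [-0.0, -2.0, 3.9]
grip_width: 0.225
grip_force: 31.2
```

```bash
python3 -m pendant '[[0.003,-0.07,0,0,0,0,0.9],[0.006,-0.15,0,0,0,0,0.9],[0.009,-0.23,0,0,0,0,0.9],[0.012,-0.31,0,0,0,0,0.9],[0.014,-0.39,0,0,0,0,0.9],[0.016,-0.46,0,0,0,0,0.9],[0.06,-0.457,0,0,0,0,0.9],[0.12,-0.457,0,0,0,0,0.9],[0.18,-0.457,0,0,0,0,0.9],[0.24,-0.457,0,0,0,0,0.9],[0.29,-0.457,0,0,0,0,0.9],[0.29,-0.457,0,0,0,0,0.9]]'
python3 -m pendant '[[0,0,0,0,0,0,0.9],[0,0,0,0,0,0,0.9],[0,0,0,0,0,0,0.9]]'
```

```text
time: 16.08
tcp_pos: [0.6144, -0.0094, 0.0819]
tool_rot: [[-0.999, -0.033, 0.005], [-0.033, 0.999, 0.001], [-0.005, 0.0, -1.0]]
wrist_force: [2.9, 0.3, 5.0]
grip_width: 0.22
grip_force: 31.3
time: 16.33
tcp_pos: [0.6115, -0.0096, 0.0818]
tool_rot: [[-0.999, -0.034, 0.002], [-0.034, 0.999, 0.0], [-0.002, 0.0, -1.0]]
wrist_force: [2.6, 0.5, 5.5]
grip_width: 0.221
grip_force: 31.2
```

```bash
python3 -m pendant '[[0,0,0,0,0,0,0.5],[0,0,0,0,0,0,0.5],[0,0,0,0,0,0,0.5],[0,0,0.1,0,0,0,0.5],[0,0,0.24,0,0,0,0.5],[-0.15,0,0.35,0,0,0,0.5],[-0.3,0,0.35,0,0,0,0.5],[-0.4,0.1,0.35,0,0,0,0.5],[-0.5,0.22,0.35,0,0,0,0.5],[-0.606,0.35,0.35,0,0,0,0.5],[-0.606,0.5,0.35,0,0,0,0.5],[-0.606,0.5,0.35,0,0,0,0.5]]'
python3 -m pendant '[[0,0.15,0,0,0,0,0.5],[0,0.3,0,0,0,0,0.5],[0,0.45,0,0,0,0,0.5],[0,0.6,0,0,0,0,0.5],[0,0.762,0,0,0,0,0.5],[0,0.762,0,0,0,0,0.5],[0,0.762,0,0,0,0,0.5],[0,0.762,0,0,0,0,0.5],[0,0.762,0,0,0,0,0.5]]'
python3 - <<'E'
from h import *
knobs("scene",[(.614,-.092,.085),(.612,-.01,.085),(.4587,.308,.075)])
E
```

```text
time: 17.33
tcp_pos: [0.4575, 0.1231, 0.169]
tool_rot: [[-0.999, -0.044, -0.0], [-0.044, 0.999, 0.005], [0.0, 0.005, -1.0]]
wrist_force: [1.7, 1.2, 0.5]
grip_width: 0.5
grip_force: 0.0
time: 18.08
tcp_pos: [0.4597, 0.3035, 0.1683]
tool_rot: [[-1.0, -0.031, -0.001], [-0.031, 1.0, -0.002], [0.001, -0.002, -1.0]]
wrist_force: [-0.7, 0.0, -1.1]
grip_width: 0.498
grip_force: 0.0
scene (0.614, -0.092) 52 [199 203   7  10] [ 0.613 -0.089]
scene (0.4587, 0.308) 45 [338 193   7   9] [0.4598 0.3082]
```

```bash
python3 - <<'E'
from h import *
im,_=bot.capture('scene');a=cv2.resize(im[140:290,130:380],(500,300),interpolation=cv2.INTER_CUBIC)
im,_=bot.capture('top');b=cv2.resize(im[115:225,155:355],(500,275),interpolation=cv2.INTER_CUBIC)
cv2.imwrite('pics/g5.png',np.vstack([a,b]))
E
```

```text
(no output)
```

View pics/g5.png

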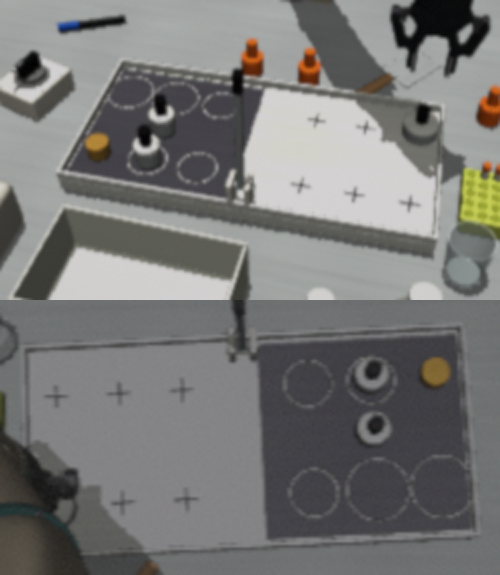

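The disturbance has hit: the second slim pot, just placed at ring (70,-80), was knocked to about (375,430) in the lower crop, between the rows. The first slim pot is still in its ring at (371,375). The wide pot's lane is free, so I'll slide the wide pot first and mend the slim pot after.

```bash
python3 -m pendant '[[0,0.016,-0.1,0,0,0,0.5],[0,0.016,-0.19,0,0,0,0.5],[0,0.016,-0.28,0,0,0,0.5],[0,0.016,-0.34,0,0,0,0.5],[0,0.016,-0.385,0,0,0,0.5],[0,0.016,-0.385,0,0,0,0.5],[0,0.016,-0.385,0,0,0,0.6],[0,0.016,-0.385,0,0,0,0.8],[0,0.016,-0.385,0,0,0,0.9],[0,0.016,-0.385,0,0,0,0.9],[0,0.016,-0.385,0,0,0,0.9],[0,0.016,-0.385,0,0,0,0.9]]' 30
python3 - <<'E'
from h import *
knobs("top",[(.545,-.09,.085),(.614,-.09,.085)])
knobs("scene",[(.545,-.09,.085),(.614,-.09,.085)])
E
```

```text
time: 19.23
tcp_pos: [0.4604, 0.3094, 0.0735]
tool_rot: [[-0.999, -0.033, 0.001], [-0.033, 0.999, 0.0], [-0.002, 0.0, -1.0]]
wrist_force: [0.1, -2.1, 6.8]
grip_width: 0.22
grip_force: 30.0
top (0.545, -0.09) 22 [303 162   5   6] [ 0.5464 -0.0894]
top (0.614, -0.09) 26 [302 140   5   6] [ 0.6144 -0.0887]
scene (0.545, -0.09) 43 [207 187   6  10] [ 0.5447 -0.0899]
scene (0.614, -0.09) 52 [199 203   7  10] [ 0.613 -0.089]
```

```bash
python3 -m pendant '[[0.001,-0.05,0,0,0,0,0.9],[0.004,-0.13,0,0,0,0,0.9],[0.007,-0.21,0,0,0,0,0.9],[0.01,-0.29,0,0,0,0,0.9],[0.013,-0.37,0,0,0,0,0.9],[0.016,-0.45,0,0,0,0,0.9],[0.019,-0.53,0,0,0,0,0.9],[0.022,-0.61,0,0,0,0,0.9],[0.025,-0.69,0,0,0,0,0.9],[0.028,-0.77,0,0,0,0,0.9],[0.031,-0.85,0,0,0,0,0.9],[0.031,-0.85,0,0,0,0,0.9]]'
python3 -m pendant '[[0.001,-0.05,0,0,0,0,0.9],[0.004,-0.13,0,0,0,0,0.9],[0.007,-0.21,0,0,0,0,0.9],[0.01,-0.29,0,0,0,0,0.9],[0.013,-0.37,0,0,0,0,0.9],[0.016,-0.45,0,0,0,0,0.9],[0.019,-0.53,0,0,0,0,0.9],[0.022,-0.6,0,0,0,0,0.9],[0.022,-0.6,0,0,0,0,0.9],[0.022,-0.6,0,0,0,0,0.9],[0.022,-0.6,0,0,0,0,0.9]]'
```

```text
time: 20.33
tcp_pos: [0.4685, 0.0927, 0.0735]
tool_rot: [[-1.0, -0.028, 0.002], [-0.028, 1.0, -0.002], [-0.002, -0.002, -1.0]]
wrist_force: [0.7, -3.0, 9.6]
grip_width: 0.222
grip_force: 30.4
time: 21.25
tcp_pos: [0.4738, -0.0554, 0.0735]
tool_rot: [[-1.0, -0.031, 0.003], [-0.031, 1.0, -0.002], [-0.003, -0.002, -1.0]]
wrist_force: [-0.3, -3.8, 7.0]
grip_width: 0.219
grip_force: 30.4
```

```bash
python3 -m pendant '[[0.001,-0.06,0,0,0,0,0.9],[0.001,-0.12,0,0,0,0,0.9],[0.001,-0.163,0,0,0,0,0.9],[0.001,-0.163,0,0,0,0,0.9],[0.001,-0.163,0,0,0,0,0.9],[0.001,-0.163,0,0,0,0,0.9]]'
python3 -m pendant '[[0,0,0,0,0,0,0.7],[0,0,0,0,0,0,0.5],[0,0,0,0,0,0,0.5],[0,0,0,0,0,0,0.5],[0,0,0.1,0,0,0,0.5],[0,0,0.22,0,0,0,0.5],[0,0,0.34,0,0,0,0.5],[0.1,0.02,0.4,0,0,0,0.5],[0.2,0.02,0.4,0,0,0,0.5],[0.29,0.025,0.4,0,0,0,0.5],[0.29,0.025,0.4,0,0,0,0.5],[0.29,0.025,0.4,0,0,0,0.5]]'
python3 - <<'E'
from h import *
knobs("scene",[(.545,-.09,.085),(.614,-.09,.085),(.474,-.096,.075)])
knobs("top",[(.614,-.09,.085),(.474,-.096,.075)])
E
```

```text
time: 21.75
tcp_pos: [0.4741, -0.0959, 0.0735]
tool_rot: [[-1.0, -0.031, 0.003], [-0.031, 1.0, -0.002], [-0.003, -0.002, -1.0]]
wrist_force: [1.5, -3.1, 8.0]
grip_width: 0.222
grip_force: 30.3
time: 22.75
tcp_pos: [0.546, -0.0871, 0.1721]
tool_rot: [[-0.999, -0.034, -0.0], [-0.034, 0.999, 0.0], [0.0, 0.001, -1.0]]
wrist_force: [0.1, -0.2, -0.5]
grip_width: 0.501
grip_force: 0.0
scene (0.545, -0.09) 16 [215 179   5   5] [ 0.4943 -0.0857]
scene (0.545, -0.09) 45 [207 188   7   9] [ 0.5467 -0.089 ]
scene (0.545, -0.09) 14 [217 198   5   5] [ 0.5717 -0.0518]
scene (0.614, -0.09) 70 [196 202  10  11] [ 0.6121 -0.0918]
scene (0.614, -0.09) 21 [210 208   5   7] [ 0.6205 -0.0533]
scene (0.474, -0.096) 73 [214 164   6  20] [ 0.4525 -0.1008]
scene (0.474, -0.096) 18 [207 188   7   4] [ 0.5268 -0.0968]
top (0.614, -0.09) 205 [301 128  15  27] [ 0.615  -0.0969]
top (0.614, -0.09) 74 [292 144  15  13] [ 0.5888 -0.0729]
top (0.474, -0.096) 22 [298 174  11   6] [ 0.5126 -0.0829]
top (0.474, -0.096) 27 [304 187   6   6] [ 0.4726 -0.0939]
```

```bash
python3 -m pendant '[[0,-0.009,-0.1,0,0,0,0.5],[0,-0.009,-0.18,0,0,0,0.5],[0,-0.009,-0.26,0,0,0,0.5],[0,-0.009,-0.32,0,0,0,0.5],[0,-0.009,-0.36,0,0,0,0.5],[0,-0.009,-0.36,0,0,0,0.5],[0,-0.009,-0.36,0,0,0,0.6],[0,-0.009,-0.36,0,0,0,0.8],[0,-0.009,-0.36,0,0,0,0.9],[0,-0.009,-0.36,0,0,0,0.9],[0,-0.009,-0.36,0,0,0,0.9],[0,-0.009,-0.36,0,0,0,0.9]]' 30
python3 -m pendant '[[0,0.05,0,0,0,0,0.9],[0,0.12,0,0,0,0,0.9],[-0.005,0.19,0,0,0,0,0.9],[-0.01,0.26,0,0,0,0,0.9],[-0.015,0.31,0,0,0,0,0.9],[0.04,0.315,0,0,0,0,0.9],[0.1,0.315,0,0,0,0,0.9],[0.17,0.315,0,0,0,0,0.9],[0.23,0.315,0,0,0,0,0.9],[0.264,0.315,0,0,0,0,0.9],[0.264,0.315,0,0,0,0,0.9],[0.264,0.315,0,0,0,0,0.9]]'
python3 -m pendant '[[0,0,0,0,0,0,0.9],[0,0,0,0,0,0,0.9],[0,0,0,0,0,0,0.9]]'
```

```text
time: 23.85
tcp_pos: [0.5463, -0.09, 0.0833]
tool_rot: [[-0.999, -0.033, 0.001], [-0.033, 0.999, -0.0], [-0.001, -0.0, -1.0]]
wrist_force: [-0.2, -0.8, 4.3]
grip_width: 0.222
grip_force: 31.1
time: 24.85
tcp_pos: [0.6133, -0.0108, 0.0832]
tool_rot: [[-0.999, -0.033, 0.003], [-0.033, 0.999, 0.0], [-0.003, 0.0, -1.0]]
wrist_force: [2.1, 0.1, 4.5]
grip_width: 0.223
grip_force: 31.1
time: 25.1
tcp_pos: [0.6122, -0.0109, 0.0832]
tool_rot: [[-0.999, -0.033, 0.002], [-0.033, 0.999, 0.0], [-0.002, 0.0, -1.0]]
wrist_force: [2.5, -0.6, 5.7]
grip_width: 0.218
grip_force: 31.2
```

```bash
python3 -m pendant '[[0,0,0,0,0,0,0.5],[0,0,0,0,0,0,0.5],[0,0,0,0,0,0,0.5],[0,0,0.1,0,0,0,0.5],[0,0,0.24,0,0,0,0.5],[-0.1,0,0.4,0,0,0,0.5],[-0.25,0,0.55,0,0,0,0.5],[-0.4,0,0.7,0,0,0,0.5],[-0.55,0.1,0.85,0,0,0,0.5],[-0.7,0.25,0.945,0,0,0,0.5],[-0.7,0.36,0.945,0,0,0,0.5],[-0.7,0.36,0.945,0,0,0,0.5]]'
python3 -m pendant '[[0,0.1,0,0,0,0,0.5],[0,0.2,0,0,0,0,0.5],[0,0.3,0,0,0,0,0.5],[0,0.3,0,0,0,0,0.5]]'
python3 - <<'E'
from h import *
g=[(.612,-.011,.085),(.614,-.09,.085),(.474,-.096,.075)]
knobs("scene",g);knobs("top",g)
im,_=bot.capture('scene');a=cv2.resize(im[140:290,130:380],(500,300),interpolation=cv2.INTER_CUBIC)
im,_=bot.capture('top');b=cv2.resize(im[115:225,155:355],(500,275),interpolation=cv2.INTER_CUBIC)
cv2.imwrite('pics/g6.png',np.vstack([a,b]))
E
```

```text
time: 26.1
tcp_pos: [0.4342, 0.08, 0.32]
tool_rot: [[-0.999, -0.033, -0.0], [-0.033, 0.999, -0.0], [0.0, -0.0, -1.0]]
wrist_force: [-0.1, 1.3, -0.5]
grip_width: 0.5
grip_force: 0.0
time: 26.43
tcp_pos: [0.4354, 0.1591, 0.3188]
tool_rot: [[-0.999, -0.04, -0.0], [-0.04, 0.999, 0.003], [0.0, 0.003, -1.0]]
wrist_force: [-0.5, 0.4, 0.2]
grip_width: 0.497
grip_force: 0.0
scene (0.612, -0.011) 57 [224 206   7  11] [ 0.6106 -0.0103]
scene (0.614, -0.09) 53 [199 202   7  11] [ 0.6129 -0.0896]
scene (0.474, -0.096) 32 [214 175   5   9] [ 0.4725 -0.0948]
top (0.612, -0.011) 22 [276 141   4   6] [ 0.6125 -0.0091]
top (0.614, -0.09) 27 [301 140   6   6] [ 0.6144 -0.0884]
top (0.474, -0.096) 23 [305 187   5   6] [ 0.472  -0.0944]
```

View pics/g6.png

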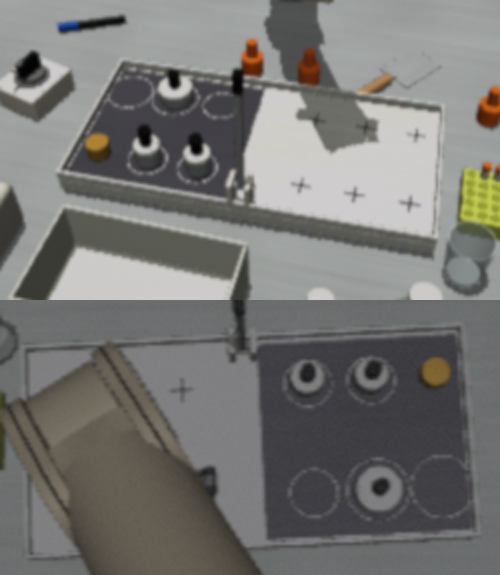

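All three pots are inside their rings within about 3 mm: wide at (380,487), slims at (307,377) and (372,374) in the lower crop. Back to the bar.

```bash
python3 -m pendant '[[0.14,-0.06,0,0,0,0,0.5],[0.28,-0.12,0,0,0,0,0.5],[0.42,-0.18,0,0,0,0,0.5],[0.56,-0.24,0,0,0,0,0.5],[0.7,-0.3,0,0,0,0,0.5],[0.873,-0.362,0,0,0,0,0.5],[0.873,-0.362,0,0,0,0,0.5],[0.873,-0.362,0,0,0,0,0.5],[0.873,-0.362,0,0,0,0,0.5],[0.873,-0.362,0,0,0,0,0.5]]'
python3 -c "
from h import *
im,_=bot.capture('scene');a=cv2.resize(im[80:260,150:350],(600,540),interpolation=cv2.INTER_CUBIC)
cv2.imwrite('pics/g7.png',a);print(bot.place_of('bar_grip','scene')[:2],pix('scene',(.654,.0695,.254)))"
```

```text
time: 27.47
tcp_pos: [0.6535, 0.0638, 0.3187]
tool_rot: [[-0.999, -0.034, -0.002], [-0.034, 0.999, 0.0], [0.002, 0.0, -1.0]]
wrist_force: [0.0, 0.2, 0.3]
grip_width: 0.496
grip_force: 0.0
[{'centre': [245.9, 179.3], 'score': 0.63}] [247.49056787 182.30411798]
```

View pics/g7.png

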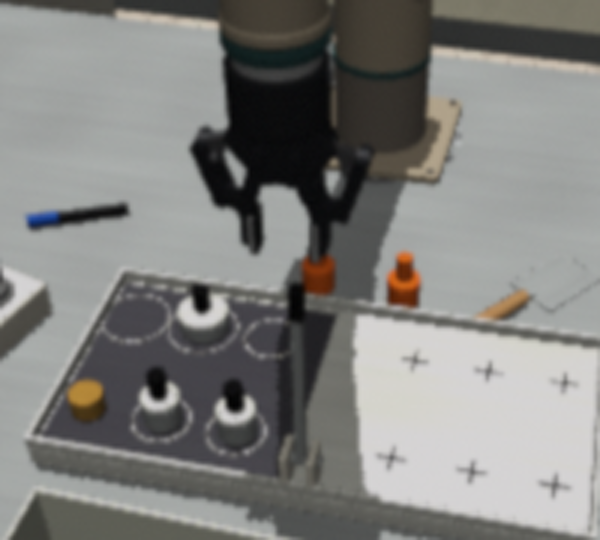

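```bash
python3 -m pendant '[[0,0.018,-0.06,0,0,0,0.5],[0,0.018,-0.12,0,0,0,0.5],[0,0.018,-0.18,0,0,0,0.5],[0,0.018,-0.24,0,0,0,0.5],[0,0.018,-0.291,0,0,0,0.5],[0,0.018,-0.291,0,0,0,0.5],[0,0.018,-0.291,0,0,0,0.7],[0,0.018,-0.291,0,0,0,1],[0,0.018,-0.291,0,0,0,1],[0,0.018,-0.291,0,0,0,1],[0,0.018,-0.291,0,0,0,1],[0,0.018,-0.291,0,0,0,1]]' 30
```

```text
time: 28.57
tcp_pos: [0.6555, 0.0681, 0.2475]
tool_rot: [[-0.999, -0.033, 0.002], [-0.033, 0.999, 0.0], [-0.002, 0.0, -1.0]]
wrist_force: [-2.4, 0.2, 6.0]
grip_width: 0.144
grip_force: 32.6
```

```bash
python3 -m pendant '[[-0.067,-0.002,-0.003,0,0,0,1],[-0.133,-0.004,-0.012,0,0,0,1],[-0.198,-0.006,-0.026,0,0,0,1],[-0.261,-0.008,-0.046,0,0,0,1],[-0.323,-0.01,-0.072,0,0,0,1],[-0.382,-0.012,-0.102,0,0,0,1],[-0.438,-0.014,-0.138,0,0,0,1],[-0.491,-0.016,-0.179,0,0,0,1],[-0.54,-0.017,-0.224,0,0,0,1],[-0.585,-0.019,-0.273,0,0,0,1],[-0.585,-0.019,-0.273,0,0,0,1]]'
python3 -m pendant '[[-0.041,-0.001,-0.053,0,0,0,1],[-0.077,-0.002,-0.109,0,0,0,1],[-0.107,-0.003,-0.168,0,0,0,1],[-0.133,-0.004,-0.23,0,0,0,1],[-0.153,-0.005,-0.293,0,0,0,1],[-0.167,-0.005,-0.358,0,0,0,1],[-0.176,-0.006,-0.424,0,0,0,1],[-0.179,-0.006,-0.47,0,0,0,1],[-0.179,-0.006,-0.497,0,0,0,1],[-0.179,-0.006,-0.497,0,0,0,1],[-0.179,-0.006,-0.497,0,0,0,1]]'
```

```text
time: 29.48
tcp_pos: [0.5071, 0.0636, 0.1768]
tool_rot: [[-0.999, -0.034, -0.001], [-0.034, 0.999, 0.0], [0.001, 0.001, -1.0]]
wrist_force: [-1.8, 1.6, 0.6]
grip_width: 0.146
grip_force: 31.2
time: 30.4
tcp_pos: [0.4642, 0.0623, 0.0544]
tool_rot: [[-0.999, -0.034, -0.0], [-0.034, 0.999, -0.0], [0.0, -0.0, -1.0]]
wrist_force: [-3.2, 1.6, 9.1]
grip_width: 0.147
grip_force: 33.7
```

The bar is down (TCP back at its original height, 9 N of contact force). Releasing it and looking at the dial.

```bash
python3 -m pendant '[[0,0,0,0,0,0,0.7],[0,0,0,0,0,0,0.5],[0,0,0,0,0,0,0.5],[0,0,0,0,0,0,0.5],[0,0,0.1,0,0,0,0.5],[0,0,0.2,0,0,0,0.5],[0,0,0.35,0,0,0,0.5],[0,0,0.5,0,0,0,0.5],[0,0,0.65,0,0,0,0.5],[0,0,0.65,0,0,0,0.5]]'
python3 - <<'E'
from h import *
a=[]
for c in("top","scene"):
    im,_=bot.capture(c)
    r=rect(im,c,.086,.40,.56,-.42,-.26,.0005);a.append(cv2.resize(r,(400,400)))
    print(c,[(round(q["score"],2),w(c,q["centre"],.072)[:2].round(4)) for q in bot.place_of("dial_grip",c)])
    v=r.max(2);n,lab,st,ce=cv2.connectedComponentsWithStats((v<60).astype(np.uint8))
    for i in range(1,n):
        if st[i,4]>150:
            (cx,cy),wh,an=cv2.minAreaRect(np.argwhere(lab==i)[:,::-1].astype(np.float32));print(st[i],(.56-cy*.0005,-.26-cx*.0005),wh,an)
im,_=bot.capture("scene");cv2.imwrite("pics/d1.png",np.hstack(a))
g=[(.612,-.011,.085),(.614,-.09,.085),(.474,-.096,.075)];knobs("scene",g)
E
```

```text
time: 31.23
tcp_pos: [0.4679, 0.0626, 0.2221]
tool_rot: [[-0.999, -0.033, 0.012], [-0.033, 0.999, 0.002], [-0.012, 0.001, -1.0]]
wrist_force: [-0.1, 0.5, -0.3]
grip_width: 0.501
grip_force: 0.0
top [(0.59, array([ 0.4943, -0.3378]))]
[  25   47   53  174 1855] (0.4936558074951172, -0.2849665927886963) (17.422903060913086, 179.11610412597656) 12.81909465789795
[ 132   90   58   96 3488] (0.4908437957763672, -0.34130708312988284) (43.16415023803711, 99.24388885498047) 14.620874404907227
scene [(0.46, array([ 0.5088, -0.3441]))]
[ 107   15   73  149 7100] (0.5154921302795411, -0.3314362945556641) (71.59808349609375, 146.3060760498047) 2.419509172439575
[ 73  19  31  46 314] (0.540299638748169, -0.3022283363342285) (12.377341270446777, 51.612308502197266) 32.735225677490234
scene (0.612, -0.011) 56 [224 206   7  11] [ 0.6109 -0.0103]
scene (0.614, -0.09) 53 [199 202   7  11] [ 0.6129 -0.0896]
scene (0.474, -0.096) 33 [214 175   5   9] [ 0.4719 -0.0949]
```

View pics/d1.png

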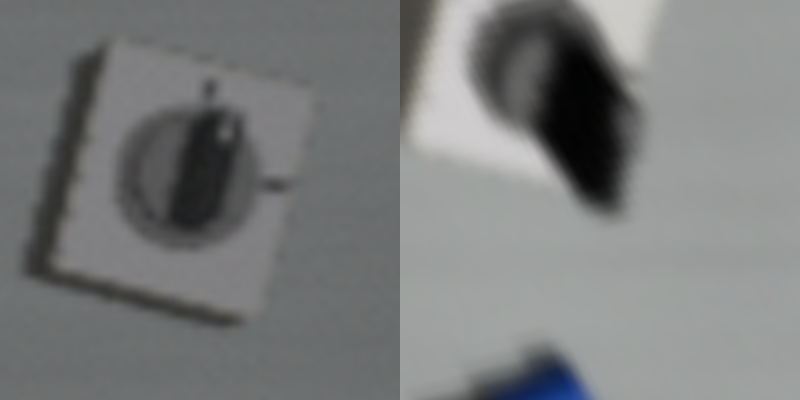

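The left half (top view, rectified) shows the dial's bar from (222,108) to (190,232), pointing at the off tick at (210,88), with the on tick at (272,185). That puts the axis at about (0.493, -0.345), with the bar turned -14.5°.

```bash
python3 -m pendant '[[0,-0.1,0,0,0,-0.03,0.5],[0.01,-0.22,0,0,0,-0.06,0.5],[0.02,-0.36,0,0,0,-0.091,0.5],[0.04,-0.5,0,0,0,-0.091,0.5],[0.06,-0.64,0,0,0,-0.091,0.5],[0.08,-0.78,0,0,0,-0.091,0.5],[0.1,-0.9,0,0,0,-0.091,0.5],[0.1,-1,0,0,0,-0.091,0.5],[0.1,-1,0,0,0,-0.091,0.5],[0.1,-1,0,0,0,-0.091,0.5]]'
python3 -m pendant '[[0,-0.1,0,0,0,0,0.5],[0,-0.25,0,0,0,0,0.5],[0,-0.4,0,0,0,0,0.5],[0,-0.55,0,0,0,0,0.5],[0,-0.63,0,0,0,0,0.5],[0,-0.63,0,0,0,0,0.5],[0,-0.63,0,0,0,0,0.5],[0,-0.63,0,0,0,0,0.5],[0,-0.63,0,0,0,0,0.5]]'
python3 -c "
from h import *
print(bot.get_obs()['q'])"
```

```text
time: 32.37
tcp_pos: [0.4879, -0.1896, 0.2144]
tool_rot: [[-0.967, 0.253, -0.003], [0.253, 0.967, 0.001], [0.003, 0.0, -1.0]]
wrist_force: [1.2, 1.1, 0.4]
grip_width: 0.499
grip_force: 0.0
time: 33.12
tcp_pos: [0.4896, -0.343, 0.2156]
tool_rot: [[-0.969, 0.247, -0.001], [0.247, 0.969, 0.002], [0.001, 0.002, -1.0]]
wrist_force: [0.6, -0.2, 0.0]
grip_width: 0.501
grip_force: 0.0
[ 0.72805152  0.58910126 -0.25813332  1.68871014  0.18200878  0.88886836
  1.71796995]
```

Joint 7 would run out of range turning clockwise, so I'll make a half turn the other way first.

```bash
R='x'; python3 -m pendant '[[0,0,0,0,0,0.04,0.5],[0,0,0,0,0,0.08,0.5],[0,0,0,0,0,0.12,0.5],[0,0,0,0,0,0.16,0.5],[0,0,0,0,0,0.2,0.5],[0,0,0,0,0,0.24,0.5],[0,0,0,0,0,0.28,0.5],[0,0,0,0,0,0.32,0.5],[0,0,0,0,0,0.36,0.5],[0,0,0,0,0,0.4,0.5],[0,0,0,0,0,0.43,0.5],[0,0,0,0,0,0.46,0.5]]'
python3 -m pendant '[[0,0,0,0,0,0.04,0.5],[0,0,0,0,0,0.08,0.5],[0,0,0,0,0,0.12,0.5],[0,0,0,0,0,0.16,0.5],[0,0,0,0,0,0.2,0.5],[0,0,0,0,0,0.24,0.5],[0,0,0,0,0,0.28,0.5],[0,0,0,0,0,0.32,0.5],[0,0,0,0,0,0.36,0.5],[0,0,0,0,0,0.4,0.5],[0,0,0,0,0,0.43,0.5],[0,0,0,0,0,0.46,0.5]]'
python3 -m pendant '[[0,0,0,0,0,0.04,0.5],[0,0,0,0,0,0.08,0.5],[0,0,0,0,0,0.08,0.5],[0,0,0,0,0,0.08,0.5],[0,0,0,0,0,0.08,0.5]]'
python3 -c "
from h import *
print(bot.get_obs()['q'])"
```

```text
time: 34.12
tcp_pos: [0.4895, -0.3439, 0.2163]
tool_rot: [[-0.362, -0.932, -0.0], [-0.932, 0.362, 0.0], [-0.0, 0.0, -1.0]]
wrist_force: [-0.5, -0.2, -0.3]
grip_width: 0.505
grip_force: 0.0
time: 35.12
tcp_pos: [0.4635, -0.2532, 0.1333]
tool_rot: [[0.607, -0.786, 0.117], [-0.765, -0.617, -0.183], [0.216, 0.022, -0.976]]
wrist_force: [0.4, 0.4, -0.6]
grip_width: 0.5
grip_force: 0.0
time: 35.53
tcp_pos: [0.4517, -0.2275, 0.1114]
tool_rot: [[0.748, -0.637, 0.186], [-0.61, -0.771, -0.185], [0.261, 0.025, -0.965]]
wrist_force: [-0.2, -0.8, -0.5]
grip_width: 0.501
grip_force: 0.0
[ 1.09043163  0.92688953 -1.24655669  2.23733244  1.4883732   1.01825672
  2.94095237]
```

The half turn ran the wrong way into joint 7's limit: clockwise is the free direction. The arm is in the air clear of everything, so I'll compute the way back.

```bash
cat >> h.py <<'E'
from scipy.spatial.transform import Rotation as Ro
def go(p,head):
    o=bot.get_obs();h=np.radians(head);c,s=np.cos(h),np.sin(h)
    Rd=np.array([[c,s,0],[s,-c,0],[0,0,-1.]])
    print(((np.array(p)-o["tcp_pos"])/.25).round(3),(Ro.from_matrix(Rd@np.array(o["tool_rot"]).T).as_rotvec()/np.pi).round(3))
E
python3 -c "
from h import *
go((.490,-.344,.216),249)"
```

```text
[ 0.153 -0.466  0.419] [ 0.089  0.015 -0.396]
```

```bash
python3 -m pendant '[[0.015,-0.04,0.1,0.009,0.001,-0.04,0.5],[0.03,-0.09,0.16,0.018,0.003,-0.08,0.5],[0.045,-0.14,0.2,0.027,0.005,-0.12,0.5],[0.06,-0.19,0.24,0.036,0.006,-0.16,0.5],[0.08,-0.24,0.28,0.045,0.008,-0.2,0.5],[0.1,-0.3,0.32,0.054,0.009,-0.24,0.5],[0.12,-0.36,0.36,0.063,0.011,-0.28,0.5],[0.13,-0.41,0.39,0.072,0.012,-0.32,0.5],[0.153,-0.466,0.419,0.08,0.014,-0.36,0.5],[0.153,-0.466,0.419,0.089,0.015,-0.396,0.5],[0.153,-0.466,0.419,0.089,0.015,-0.396,0.5],[0.153,-0.466,0.419,0.089,0.015,-0.396,0.5]]'
python3 -c "
from h import *
print(bot.get_obs()['q'])
go((.493,-.345,.216),165.5)"
```

```text
time: 36.53
tcp_pos: [0.4894, -0.3448, 0.2161]
tool_rot: [[-0.359, -0.933, 0.001], [-0.933, 0.359, 0.001], [-0.001, -0.0, -1.0]]
wrist_force: [0.4, 0.5, 0.2]
grip_width: 0.498
grip_force: 0.0
[ 1.19642171  0.83821869 -1.15206518  1.67345772  0.81868647  1.19189292
  2.61056543]
[ 0.014 -0.001 -0.   ] [-0.     0.    -0.464]
```

```bash
python3 -m pendant '[[0.004,0,0,0,0,-0.04,0.5],[0.008,0,0,0,0,-0.08,0.5],[0.014,0,0,0,0,-0.12,0.5],[0.014,0,0,0,0,-0.16,0.5],[0.014,0,0,0,0,-0.2,0.5],[0.014,0,0,0,0,-0.24,0.5],[0.014,0,0,0,0,-0.28,0.5],[0.014,0,0,0,0,-0.32,0.5],[0.014,0,0,0,0,-0.36,0.5],[0.014,0,0,0,0,-0.4,0.5],[0.014,0,0,0,0,-0.43,0.5],[0.014,0,0,0,0,-0.464,0.5]]'
python3 -m pendant '[[0,0,0,0,0,0,0.5],[0,0,0,0,0,0,0.5],[0,0,0,0,0,0,0.5]]'
python3 -c "
from h import *
print(bot.get_obs()['q'])
go((.493,-.345,.068),165.5)
a=[];g=[(.612,-.011,.085),(.614,-.09,.085),(.474,-.096,.075)];knobs('scene',g);knobs('top',g)
im,_=bot.capture('top');a.append(cv2.resize(rect(im,'top',.086,.40,.56,-.42,-.26,.0005),(400,400)))
im,_=bot.capture('scene');a.append(cv2.resize(im[140:290,80:280],(400,400)))
cv2.imwrite('pics/d2.png',np.hstack(a))"
```

```text
time: 37.53
tcp_pos: [0.4925, -0.3428, 0.2157]
tool_rot: [[-0.968, 0.251, 0.001], [0.251, 0.968, 0.001], [-0.001, 0.001, -1.0]]
wrist_force: [0.5, -0.2, -0.5]
grip_width: 0.494
grip_force: 0.0
time: 37.78
tcp_pos: [0.4925, -0.3435, 0.2156]
tool_rot: [[-0.969, 0.246, 0.001], [0.246, 0.969, 0.001], [-0.001, 0.001, -1.0]]
wrist_force: [0.0, -0.7, 0.7]
grip_width: 0.498
grip_force: 0.0
[ 1.03743628  0.69596181 -0.797553    1.67389911  0.56815713  1.01760462
  1.36979141]
[ 0.002 -0.006 -0.59 ] [-0.     0.    -0.001]
scene (0.612, -0.011) 55 [224 206   7  11] [ 0.6109 -0.0104]
scene (0.614, -0.09) 51 [199 202   7  11] [ 0.613  -0.0894]
scene (0.474, -0.096) 32 [214 175   5   9] [ 0.4725 -0.0948]
top (0.612, -0.011) 21 [276 141   4   6] [ 0.6121 -0.0089]
top (0.614, -0.09) 25 [302 140   5   6] [ 0.6142 -0.0889]
top (0.474, -0.096) 23 [305 187   5   6] [ 0.472  -0.0944]
```

View pics/d2.png

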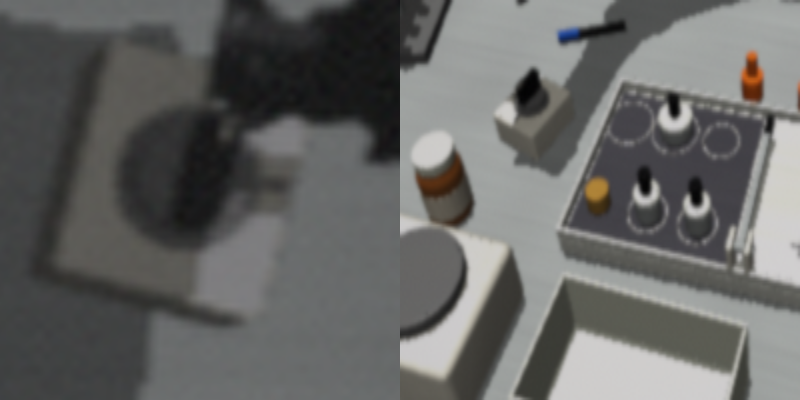

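The bar lies down (right half, (770,125) to (740,250)), the pots stand in their rings and the dial is untouched. Descending on the dial and gripping.

```bash
python3 -m pendant '[[0.002,-0.006,-0.1,0,0,0,0.5],[0.002,-0.006,-0.2,0,0,0,0.5],[0.002,-0.006,-0.3,0,0,0,0.5],[0.002,-0.006,-0.4,0,0,0,0.5],[0.002,-0.006,-0.48,0,0,0,0.5],[0.002,-0.006,-0.54,0,0,0,0.5],[0.002,-0.006,-0.59,0,0,0,0.5],[0.002,-0.006,-0.59,0,0,0,0.5],[0.002,-0.006,-0.59,0,0,0,0.5]]'
python3 -m pendant '[[0,0,0,0,0,0,0.65],[0,0,0,0,0,0,0.8],[0,0,0,0,0,0,1],[0,0,0,0,0,0,1],[0,0,0,0,0,0,1],[0,0,0,0,0,0,1]]' 50
```

```text
time: 38.73
tcp_pos: [0.493, -0.3454, 0.0678]
tool_rot: [[-0.968, 0.251, 0.001], [0.251, 0.968, 0.001], [-0.001, 0.001, -1.0]]
wrist_force: [0.2, -0.2, 0.4]
grip_width: 0.498
grip_force: 0.0
time: 39.23
tcp_pos: [0.4932, -0.3483, 0.0695]
tool_rot: [[-0.968, 0.252, 0.003], [0.252, 0.968, -0.004], [-0.004, -0.003, -1.0]]
wrist_force: [-1.0, -5.3, 4.7]
grip_width: 0.152
grip_force: 52.0
```

```bash
python3 -m pendant '[[0,-0.008,0,0,0,-0.035,1],[0,-0.01,0,0,0,-0.07,1],[0,-0.01,0,0,0,-0.105,1],[0,-0.01,0,0,0,-0.14,1],[0,-0.01,0,0,0,-0.175,1],[0,-0.01,0,0,0,-0.21,1],[0,-0.01,0,0,0,-0.245,1],[0,-0.01,0,0,0,-0.28,1],[0,-0.01,0,0,0,-0.315,1],[0,-0.01,0,0,0,-0.35,1],[0,-0.01,0,0,0,-0.385,1],[0,-0.01,0,0,0,-0.42,1]]'
python3 -m pendant '[[0,0,0,0,0,-0.02,1],[0,0,0,0,0,-0.02,1],[0,0,0,0,0,-0.02,1]]'
```

```text
time: 40.23
tcp_pos: [0.4951, -0.3471, 0.0695]
tool_rot: [[0.007, 1.0, 0.005], [1.0, -0.007, -0.001], [-0.001, 0.005, -1.0]]
wrist_force: [1.8, 1.6, 3.2]
grip_width: 0.15
grip_force: 52.0
time: 40.48
tcp_pos: [0.4951, -0.3471, 0.0695]
tool_rot: [[0.063, 0.998, 0.005], [0.998, -0.063, -0.001], [-0.001, 0.005, -1.0]]
wrist_force: [1.3, 2.0, 7.1]
grip_width: 0.153
grip_force: 52.3
```

```bash
python3 -m pendant '[[0,0,0,0,0,0,0.7],[0,0,0,0,0,0,0.5],[0,0,0,0,0,0,0.4],[0,0,0,0,0,0,0.4],[0,0,0.08,0,0,0,0.4],[0,0,0.16,0,0,0,0.4],[0,0,0.3,0,0,0,0.4],[0,0,0.45,0,0,0,0.4],[0,0,0.6,0,0,0,0.4],[-0.1,0,0.7,0,0,0,0.4],[-0.25,0,0.7,0,0,0,0.4],[-0.25,0,0.7,0,0,0,0.4]]'
python3 -c "
from h import *
im,_=bot.capture('scene');cv2.imwrite('pics/d3.png',cv2.resize(im[130:300,80:340],(780,510),interpolation=cv2.INTER_CUBIC))
g=[(.612,-.011,.085),(.614,-.09,.085),(.474,-.096,.075)];knobs('scene',g)"
```

```text
time: 41.48
tcp_pos: [0.423, -0.3492, 0.2437]
tool_rot: [[0.069, 0.998, -0.006], [0.998, -0.069, -0.003], [-0.003, -0.006, -1.0]]
wrist_force: [-1.6, 0.8, -1.1]
grip_width: 0.603
grip_force: 0.0
scene (0.612, -0.011) 56 [224 206   7  11] [ 0.6109 -0.0103]
scene (0.614, -0.09) 53 [199 202   7  11] [ 0.6129 -0.0896]
scene (0.474, -0.096) 32 [214 175   5   9] [ 0.4725 -0.0948]
```

View pics/d3.png

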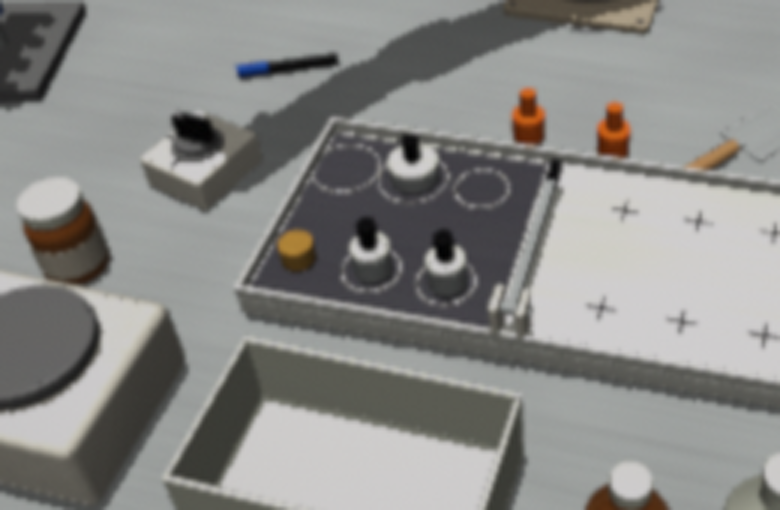

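The dial's bar (193,128) has turned about 80° to on. The guard bar is down, all pots are in their rings, and the gripper is clear.

```bash
python3 -c "
from h import *
print(bot.sign_off())"
```

```text
the job is handed in; nothing more can be done
None
```

I handed the job in at about 41 s of the 210 s. In the last pictures the three pots present (one wide, two slim) stand within about 3 mm of their ring centres, the guard bar is down and the dial is turned to on; the hand-in returned no verdict.

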